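# Close up a gear housing and hold its cover over the screw holes

## Task

Slide the loose end housing along its base plate until it butts flush against the gear housing. Then pick up the cover plate by its handle and hold it level over the two, about a centimetre above their top faces and touching neither, wide part over the gear housing and narrow part over the end housing, with every hole lined up over its threaded hole, so that a gasket can be slipped in and the screws started. Finish while still holding it there, neither setting it down nor letting go, and leave the tools and parts lying around where they are.

Things in the scene. Friction and masses are not known exactly. Their poses are not given: they have to be found in the camera images.
- housing: gear housing on its base plate, one piece fixed to the bench. Origin: centre of the plate's underside; x along the plate from the loose end housing to the gear housing, z up. In mm: plate x -150..150, y -65..65, 12 thick; gear housing x 20..130, 84 wide (ribs 96, foot 108), open flat top at z 72. Threaded 8 mm holes in the top at x 31 and 119, y -31 and 31. Shaft stub to x 164 at z 42
- housing_face (a point): middle of the gear housing's flat joint face (faces -x), at (20, 0, 42) mm in housing, same axes. From here to x = -150 two guide strips run along the base plate, y 39.5 to 48.5 mm on either side, their tops 20 mm above the bench
- housing_hole_left (a point): mouth of a threaded hole, top face, at (119, 31, 72) mm in housing
- housing_hole_right (a point): mouth of a threaded hole, top face, at (119, -31, 72) mm in housing
- end_housing: loose end housing, 0.4-0.65 kg, on the base plate between the guide strips (1.5 mm play each side), 25-55 mm short of the gear housing; slides on oiled ways (friction 0.2). Origin: centre of its underside, 12 mm above the bench; x to the gear housing, z up. 70 mm long (x), flat sides 56 mm apart (y), 60 mm high (top level with the gear housing's), foot 76 wide, 8 high; cap stands out 8 mm at -x
- end_face (a point): middle of the end housing's joint face, at (35, 0, 30) mm in end_housing; butted home it meets housing_face, and end_housing's origin is then at (-15, 0, 12) mm in housing
- end_hole_left (a point): mouth of an 8 mm threaded hole, at (-24, 17, 60) mm in end_housing
- end_hole_right (a point): mouth of an 8 mm threaded hole, at (-24, -17, 60) mm in end_housing
- cover: steel cover plate, 0.28-0.46 kg, flat on the bench, 6 mm thick. Origin: on its underside under the handle's middle, near its centre of mass; x to the wide end, z up. In mm: wide part x -28..82, 84 wide; narrow part x -98..-28, 56 wide; 12 mm holes at x -17 and 71, y -31 and 31, and x -87, y -17 and 17. Bow handle along x: bar 84 long, 12 wide (y), z 34..44, on legs at x -37 and 37
- cover_hole_wide_left (a point): hole centre on the cover's underside at (71, 31, 0) mm in cover; goes over housing_hole_left. With all holes in line the cover's origin is over (48, 0) mm in housing, its x along housing x
- cover_hole_wide_right (a point): hole centre on the cover's underside at (71, -31, 0) mm in cover; goes over housing_hole_right
- cover_hole_narrow_left (a point): hole centre on the cover's underside at (-87, 17, 0) mm in cover; goes over end_hole_left
- cover_hole_narrow_right (a point): hole centre on the cover's underside at (-87, -17, 0) mm in cover; goes over end_hole_right
- loose_bin: small yellow plastic bin of screws, 47x65x44 mm, beside the base plate; origin at the centre of its underside
- hex_key_1: hex key, 36x92x8 mm, lying flat beside the base plate; origin at the centre of its underside
- hex_key_2: hex key, 37x107x9 mm, lying flat beside the cover; origin at the centre of its underside
- marker: paint marker, 16x120x17 mm, lying beyond the cover's wide end; origin at the centre of its underside
There are look-alikes about, which are no part of the job. What is meant by the end_housing is not blue, and is the smaller of those in its own colour.

How it is judged:
By the outcome, as a careful person would: the job done as asked, in the order asked, and still so for the second after the job is handed in, while the arm keeps its last pose, push and grip.
It also fails if it takes over 58 s, if anything falls off the work surface, if the arm or the gripper's body presses on something with over 40 N, if the wrist force passes 120 N, or if a joint passes its speed limit or range.

## Robot

A 6-joint arm with a two-finger parallel gripper is mounted at the origin on the work surface; the furniture and walls round the work are solid. World frame = base frame: x ahead of the robot, y to its left, z up, the work surface at z = 0. Lengths are in m, angles in rad, forces in N, time in s.
With the tool pointing down it reaches from about 0.25 to 0.85 m from the base axis. Payload 12.5 kg.
Tool frame: the origin (TCP) lies on the mounting face of the last link; the fingertips stand 186 mm ahead of it and the grasp point (between the pads) lies 167 mm ahead of it; z points along the fingers, y is the direction in which the jaws open and shut (so a half turn about z gives the same grasp; the last joint's range is limited). The gripper opens to 93 mm and grips with 3 to 60 N. Pads are 15 mm wide; open, the fingers measure 128 mm over their backs; the gripper's body (75 mm by 188 mm) begins 65 mm behind the grasp point.
Start: joints at [-1.211, 0.351, 1.652, -0, 1.139, -0.085], TCP at [0.237, -0.496, 0.405] pointing down, gripper open.
Joint ranges: [-2.75, 2.75], [-0.79, 2.1], [0.01, 2.65], [-1.57, 4.71], [0.07, 3.14], [-2.87, 2.87]. Speed limits (rad/s): [2.22, 2.22, 2.79, 3.14, 3.14, 3.14].

## Interface

Orientations are given as [roll, pitch, yaw] about the fixed x, y, z axes, in that order (R = Rz(yaw) Ry(pitch) Rx(roll)).
In Python, from plant import bot, eyes, job gives the robot as it stands.
- The arm moves only by the tool servo_tool, never from a script. Its argument "plan" is a list that holds one entry, the list of rows, each a list of 6 numbers: the shift along the tool's x, y, z in cm, then the turn, a rotation vector about the tool's x, y, z in rad. A call has 1 to 20 rows; each row is the pose to reach, as a shift and turn from the pose commanded when the call began, along the tool's axes at that moment; what a row does not reach only later rows make up. A row lasts 1/10 s, in which the tool goes at most 50 mm and 8.59 degrees, less where a joint would pass 70% of its speed; a pose out of reach is approached as far as the arm can. A call with a gripper value outside its range is refused whole. "claw" is the opening, from 0 (shut) to 1 (fully open), set as the call begins (left out, the last holds). The fingers move at their own pace and stop on an object; "force" is the grip in N (left out, the last holds). Time passes only in rows, so rows that repeat a pose let the fingers close. It gives the time, the measured TCP pose, the force and the opening at its end, in the units of the state.
- bot.read_state(): the state, without advancing time (a new reading comes with each control period).
- eyes.snapshot(name): name is "scene" or "top" or "wrist"; returns a dict with "frame" (420x560x3 uint8, red, green, blue), "mtx" (3x3 intrinsics, pixels), "D" ([k1, k2, p1, p2, k3] as OpenCV has them; the pictures are not rectified), "R" (3x3) and "t" (3): a world point X has camera coordinates R X + t; the wrist camera has in their place "tool_from_camera" (4x4, takes a point from camera to tool coordinates, whose origin is the TCP and whose axes are the flange's). Camera axes: x right, y down, z forward; pixel columns grow to the right and rows downward; lengths in m; the calibration is good to about 2 mm. A picture is of the moment at which its call begins: read the wrist's pose just before it. There is no depth.
- job.finish_job(): hands the job in, once; it reports no verdict.
The state is a dict: "time": time; "q": joint angles; "qd": joint speeds; "tau": joint torques, N m; "ee_pos": TCP position; "eef_rot": TCP orientation; "contact_force": force on the tool from outside, world axes, zero at the start; "wrist_torque": the same for the moment, N m; "width": finger opening in m.
Only numpy, scipy, OpenCV 4.12 (cv2) and the standard library are available. Lean on these libraries where they do the work, as an engineer would, in place of code of your own. Each camera call takes 0.05 s, during which the arm holds its last target.

## Working session

There is one attempt and no reset: what is moved stays moved. The work goes in short steps, Python scripts to look and compute and a tool call to move; the robot and the scene stay as the last step left them, time stands still between calls to the robot, and variables do not carry over. Pictures are saved under pics/ and viewed, and the job is handed in when it is done.

Besides the shell and the picture viewer there is one more tool, called after ">>>" as name(argument=value, ...) on one line, values as JSON. servo_tool: Moves the arm, as the interface text tells. Its arguments: {"type":"object","properties":{"plan":{"type":"array"},"claw":{"type":"number"},"force":{"type":"number"}},"required":["plan"]}

```bash
mkdir -p pics; ls; python3 - <<'E'
from plant import bot, eyes, job
import cv2
print(bot.read_state())
for n in ["scene","top","wrist"]:
    s=eyes.snapshot(n); cv2.imwrite(f"pics/{n}0.png",s["frame"][:,:,::-1])
    print(n,{k:(v.tolist() if hasattr(v,'tolist') else v) for k,v in s.items() if k!="frame"})
E
```

```text
pics
{'time': 0.0, 'q': array([-1.21061096e+00,  3.51229503e-01,  1.65241610e+00, -4.70273701e-05,
        1.13912573e+00, -8.45600872e-02]), 'qd': array([-0.00098076, -0.00017041, -0.00086126,  0.00037392,  0.00065824,
       -0.00135473]), 'tau': array([ 1.09214747e-03, -4.97314274e+01, -2.85255003e+01,  6.99546444e-02,
        2.56926933e-02, -1.51552190e-04]), 'ee_pos': array([ 0.23661882, -0.49635519,  0.40420803]), 'eef_rot': array([-3.14041458e+00, -5.70128093e-05,  4.44765120e-01]), 'contact_force': array([-0.23759085, -0.77357167, -0.3589687 ]), 'wrist_torque': array([ 0.02970975, -0.03531688,  0.00058545]), 'width': 0.09307858947217357}
scene {'mtx': [[442.40102076912444, 0.0, 273.7425665196845], [0.0, 442.40102076912444, 210.65434761222573], [0.0, 0.0, 1.0]], 'D': [0.00995627720436648, 0.0, 0.0, 0.0, 0.0], 'R': [[-0.7571301369117999, -0.6532409984811418, 0.005491236953554645], [-0.45577338739087553, 0.5221986730108459, -0.7208183996347199], [0.46800061445062874, -0.5482560932712676, -0.6931022154522097]], 't': [0.3526192250800976, 0.2125263594842846, 1.0343946010678746]}
t
[... 227 characters left out ...]
0972685938], [-0.9961546386291595, 0.02169740829043836, -0.08488320452885031], [0.08467409747805954, -0.010382654495816771, -0.9963546043963948]], 't': [0.04910255086035972, 0.4391666589844375, 1.4458437527047854]}
wrist {'mtx': [[309.4359506888986, 0.0, 279.246959184587], [0.0, 309.4359506888986, 211.14276550106192], [0.0, 0.0, 1.0]], 'D': [-0.02066140938577858, 0.0, 0.0, 0.0, 0.0], 'tool_from_camera': [[0.00031527267568921336, -0.9555353985006225, -0.29487625000225937, 0.08190341025328325], [0.9999993737874049, 0.0006178896512795497, -0.0009330794050086286, 9.877141623326757e-05], [0.0010737913843821445, -0.2948757711725971, 0.9555349949360453, 0.020170824785922692], [0.0, 0.0, 0.0, 1.0]]}
```

View pics/scene0.png

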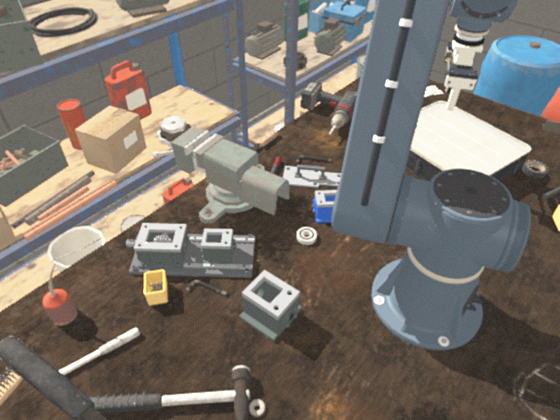

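View pics/top0.png

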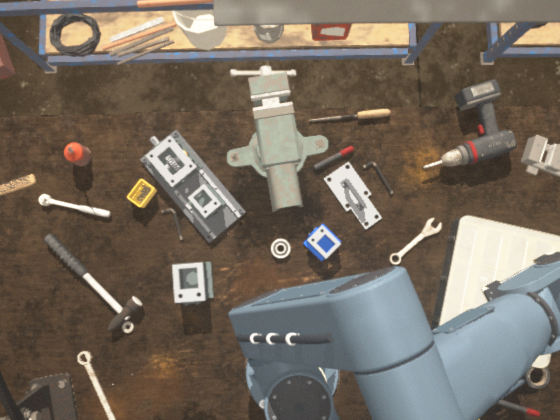

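View pics/wrist0.png

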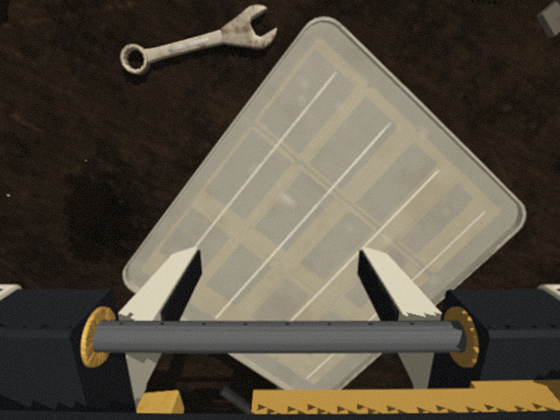

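```bash
python3 - <<'E'
import cv2
t=cv2.imread("pics/top0.png")
cv2.imwrite("pics/c1.png",cv2.resize(t[120:250,125:255],None,fx=6,fy=6,interpolation=cv2.INTER_CUBIC)[:600*2][:780])
c=cv2.resize(t[120:250,125:255],(600,600),interpolation=cv2.INTER_CUBIC);cv2.imwrite("pics/c1.png",c)
c=cv2.resize(t[140:240,300:400],(600,600),interpolation=cv2.INTER_CUBIC);cv2.imwrite("pics/c2.png",c)
s=cv2.imread("pics/scene0.png")
c=cv2.resize(s[150:340,110:350],None,fx=3,fy=3,interpolation=cv2.INTER_CUBIC);cv2.imwrite("pics/c3.png",c)
E
```

```text
(no output)
```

View pics/c1.png

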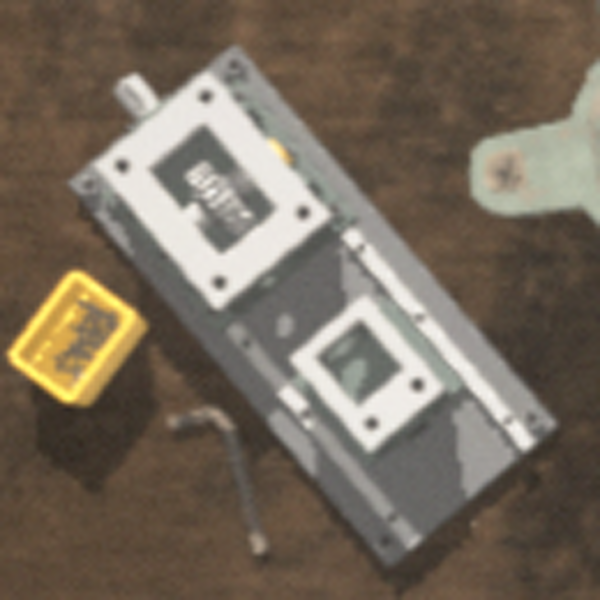

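View pics/c2.png

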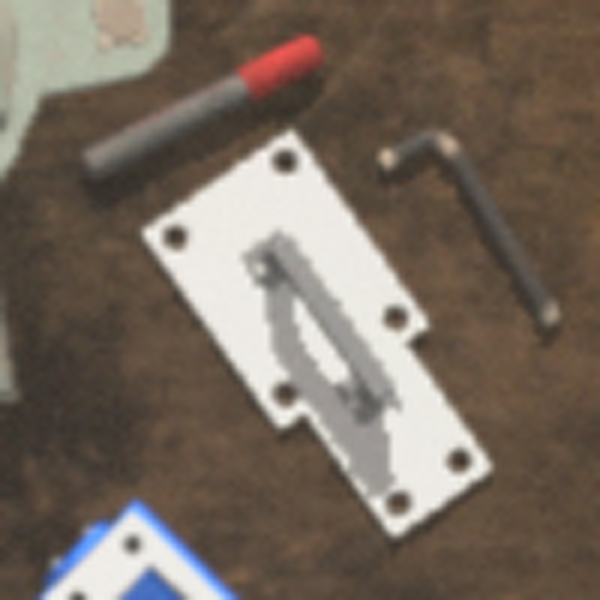

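View pics/c3.png

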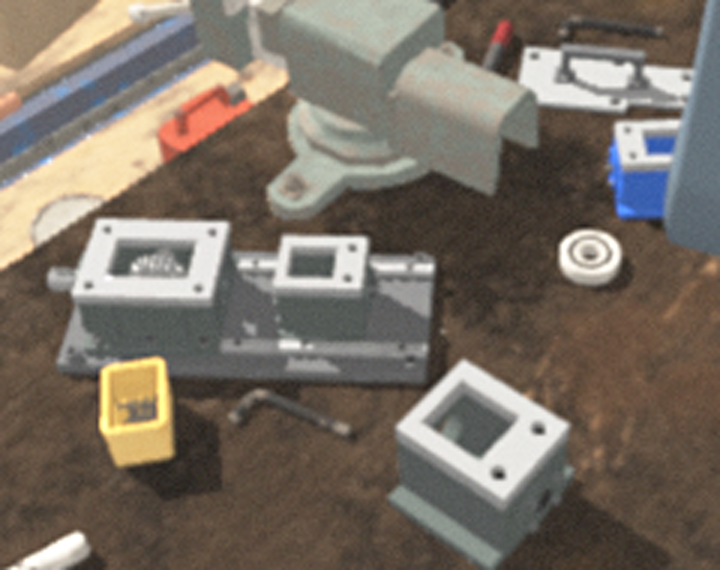

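```bash
cat > h.py <<'E'
import numpy as np, cv2
from scipy.optimize import least_squares
from scipy.spatial.transform import Rotation as Rn
def px(p,off,s): return (np.array(p,float)+.5)/s-.5+np.array(off)
def proj(X,s):
    return cv2.projectPoints(np.asarray(X,float).reshape(-1,1,3),cv2.Rodrigues(np.array(s["R"]))[0],np.array(s["t"]),np.array(s["mtx"]),np.array(s["D"]))[0][:,0]
def wristcam(s,st):
    s=dict(s); T=np.eye(4); T[:3,:3]=Rn.from_euler('xyz',st["eef_rot"]).as_matrix(); T[:3,3]=st["ee_pos"]
    M=np.linalg.inv(T@np.array(s["tool_from_camera"])); s["R"]=M[:3,:3]; s["t"]=M[:3,3]; return s
def fit(obs,x0,z=None):
    # obs list of (local pts (mm, z world heights), pixels, cam); pose x,y,yaw
    def f(p):
        c,s_=np.cos(p[2]),np.sin(p[2]); r=[]
        for P,u,cam in obs:
            P=np.array(P)/1000; W=np.c_[p[0]+c*P[:,0]-s_*P[:,1],p[1]+s_*P[:,0]+c*P[:,1],P[:,2]]
            r.append((proj(W,cam)-u).ravel())
        return np.concatenate(r)
    o=least_squares(f,x0); return o.x,f(o.x).reshape(-1,2)
HP=[(119,31,72),(119,-31,72),(31,31,72),(31,-31,72)]
EP=[(-24,17,72),(-24,-17,72)]
CP=[(71,31,6),(71,-31,6),(-17,31,6),(-17,-31,6),(-87,17,6),(-87,-17,6)]
E
python3 - <<'E'
from h import *
from plant import eyes
s=eyes.snapshot("top"); S=600/130
h=px([(121,165),(205,96),(219,283),(303,212)],(125,120),S)
e=px([(371,424),(417,384)],(125,120),S)
c=px([(175,237),(285,160),(285,393),(396,317),(399,502),(459,460)],(300,140),6)
for n,P,u in[("H",HP,h),("E",EP,e),("C",CP,c)]:
    x,r=fit([(P,u,s)],[.45,0,.7]); print(n,x,np.degrees(x[2]),np.abs(r).max())
    if n=="H":H=x
    if n=="E":E=x
d=E[:2]-H[:2];c_,s_=np.cos(H[2]),np.sin(H[2]); print("E in H",c_*d[0]+s_*d[1],-s_*d[0]+c_*d[1])
E
```

```text
H [0.50966539 0.25899333 0.68168058] 39.05742024649006 0.22532224934701617
E [0.46074952 0.21917466 0.69949841] 40.0783065561584 0.05781145413195077
C [ 0.47679741 -0.18151699  0.58177338] 33.333159542313695 0.14220822296599067
E in H -0.0630736060899649 -9.79548431649345e-05
```

```bash
cat >> h.py <<'E'
def ray(u,s):
    n=cv2.undistortPoints(np.array([[u]],float),np.array(s["mtx"]),np.array(s["D"]))[0,0]
    R=np.array(s["R"]); d=R.T@np.array([n[0],n[1],1]); return -R.T@np.array(s["t"]), d/np.linalg.norm(d)
def tri(u1,s1,u2,s2):
    a,d=ray(u1,s1);b,e=ray(u2,s2); k=np.linalg.lstsq(np.c_[d,-e],b-a,rcond=None)[0]
    return (a+k[0]*d+b+k[1]*e)/2, np.linalg.norm(a+k[0]*d-b-k[1]*e)
def go(xyz,yaw,st,pitchroll=(np.pi,0)):
    """tool-frame shift cm, rotvec from measured pose to target TCP xyz, yaw (tool down)"""
    R0=Rn.from_euler('xyz',st["eef_rot"]); R1=Rn.from_euler('xyz',[np.pi,0,yaw])
    d=R0.inv().apply(np.array(xyz)-st["ee_pos"])*100
    r=(R0.inv()*R1).as_rotvec(); return np.round(d,2),np.round(r,4)
E
python3 - <<'E'
from h import *
from plant import eyes,bot
s=eyes.snapshot("top"); c=eyes.snapshot("scene")
for a,b in [((300,206),(288,182)),((272,208),(274,213)),((287,150),(250,150))]: print(tri(a,s,b,c))
# cross check with scene: housing holes
h=[(89/1,0)]
S=3
hs=px([(106,285),(118,234),(199,288),(211,232)],(110,150),S)
es=px([(349,276),(352,247)],(110,150),S)
print(fit([(HP,hs,c)],[.5,.25,.7])); print(fit([(EP,es,c)],[.45,.22,.7]))
st=bot.read_state()
print(go((.44,.20,.404),.68,st))
E
```

```text
(array([ 0.43876353, -0.02863105,  0.10289383]), np.float64(0.0030628178939729454))
(array([0.43631627, 0.03924677, 0.03915147]), np.float64(0.007723653384335789))
(array([ 0.56478569, -0.00285442,  0.16292533]), np.float64(0.017148725294270105))
(array([0.50627849, 0.25491281, 0.69485013]), array([[-3.364877  ,  0.48367475],
       [-1.58383635, -1.12988998],
       [ 2.35320422,  0.07250846],
       [ 2.64459657,  0.09697324]]))
(array([0.46227701, 0.21808713, 0.71706146]), array([[ 9.03754688e-05,  2.78146603e-01],
       [-2.87216306e-05, -2.91063813e-01]]))
(array([ 48.32, -54.12,   0.08]), array([-3.000e-04, -1.000e-04, -2.352e-01]))
```

>>> servo_tool(plan=[[[48.3, -54.1, -2, 0, 0, -0.235], [48.3, -54.1, -2, 0, 0, -0.235], [48.3, -54.1, -2, 0, 0, -0.235], [48.3, -54.1, -2, 0, 0, -0.235], [48.3, -54.1, -2, 0, 0, -0.235], [48.3, -54.1, -2, 0, 0, -0.235], [48.3, -54.1, -2, 0, 0, -0.235], [48.3, -54.1, -2, 0, 0, -0.235], [48.3, -54.1, -2, 0, 0, -0.235], [48.3, -54.1, -2, 0, 0, -0.235], [48.3, -54.1, -2, 0, 0, -0.235], [48.3, -54.1, -2, 0, 0, -0.235], [48.3, -54.1, -2, 0, 0, -0.235], [48.3, -54.1, -2, 0, 0, -0.235], [48.3, -54.1, -2, 0, 0, -0.235], [48.3, -54.1, -2, 0, 0, -0.235], [48.3, -54.1, -2, 0, 0, -0.235], [48.3, -54.1, -2, 0, 0, -0.235], [48.3, -54.1, -2, 0, 0, -0.235], [48.3, -54.1, -2, 0, 0, -0.235]]], claw=1, force=25)

```text
time: 2.3
ee_pos: [0.4399, 0.199, 0.4249]
eef_rot: [3.141, -0.0, 0.679]
contact_force: [-0.3, 1.1, 0.5]
width: 0.0931
```

```bash
python3 - <<'E'
from h import *
from plant import eyes,bot
st=bot.read_state(); s=eyes.snapshot("wrist"); cv2.imwrite("pics/w1.png",s["frame"][:,:,::-1]); print(st)
E
```

```text
{'time': 2.3, 'q': array([ 3.28378104e-01,  2.05575705e-01,  1.79488162e+00, -1.94499963e-05,
        1.14087811e+00,  1.22056593e+00]), 'qd': array([ 0.00507091,  0.0030425 , -0.00403809,  0.00021924, -0.00184241,
        0.00103518]), 'tau': array([ 3.83833679e-02, -4.12109256e+01, -2.86211890e+01,  3.72754934e-02,
       -6.79047662e-02, -5.98560306e-03]), 'ee_pos': array([0.43987594, 0.19899495, 0.42491046]), 'eef_rot': array([ 3.14148779e+00, -2.35535696e-04,  6.78616621e-01]), 'contact_force': array([-0.34897714,  1.05836471,  0.4901328 ]), 'wrist_torque': array([ 0.01059231, -0.01459824, -0.00852399]), 'width': 0.09310347413298423}
```

View pics/w1.png

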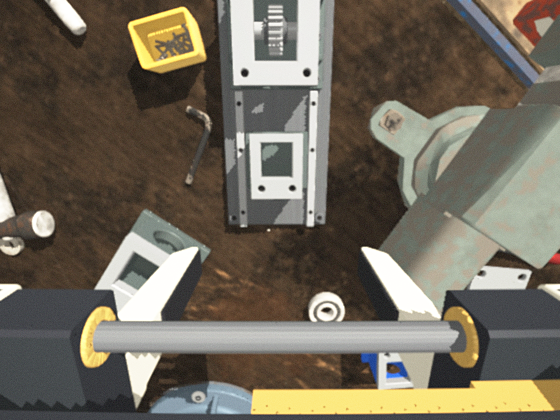

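```bash
python3 - <<'E'
import cv2
t=cv2.imread("pics/w1.png")
cv2.imwrite("pics/w1c.png",cv2.resize(t[50:240,210:340],None,fx=4,fy=3,interpolation=cv2.INTER_CUBIC))
cv2.imwrite("pics/w1c.png",cv2.resize(t[55:205,215:340],None,fx=4,fy=4,interpolation=cv2.INTER_CUBIC))
E
```

```text
(no output)
```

View pics/w1c.png

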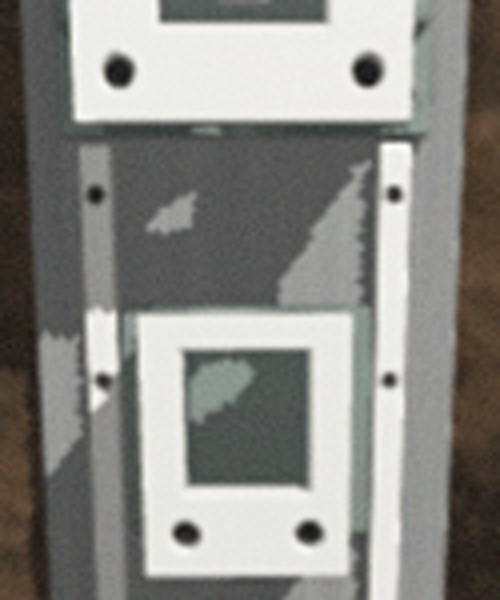

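```bash
python3 - <<'E'
from h import *
from plant import eyes,bot
st=bot.read_state(); s=wristcam(eyes.snapshot("wrist"),st)
h=px([(119,71),(368,71)],(215,55),4); e=px([(187,533),(310,533),(138,313),(351,313),(353,575),(147,577)],(215,55),4)
x,r=fit([(HP[2:],h,s)],[.5,.25,.7]);print(x,r)
y,r=fit([(EP+[(35,28,72),(35,-28,72),(-35,-28,72),(-35,28,72)],e,s)],[.5,.25,.7]);print(y,r)
c_,s_=np.cos(x[2]),np.sin(x[2]);d=y-x;print(c_*d[0]+s_*d[1],-s_*d[0]+c_*d[1])
E
```

```text
[0.50929    0.26036825 0.67880255] [[-0.11178148  0.00319172]
 [ 0.11171782  0.00256245]]
[0.46089647 0.22041025 0.69124301] [[-0.06675731  0.5639514 ]
 [ 0.08139336  0.20209299]
 [ 0.04535499  0.59255962]
 [ 0.35228906 -0.07914093]
 [-0.76248957 -0.72917068]
 [ 0.32646641 -0.64610447]]
-0.06275398614255864 -0.0007158833840946628
```

```bash
python3 - <<'E'
from h import *
from plant import eyes,bot
st=bot.read_state()
print(go((.461,.220,.217),.680,st))
E
```

```text
(array([ 2.94, -0.29, 20.79]), array([ 0.0001, -0.0002, -0.001 ]))
```

>>> servo_tool(plan=[[[2.9, -0.3, 5, 0, 0, -0.001], [2.9, -0.3, 9, 0, 0, -0.001], [2.9, -0.3, 12, 0, 0, -0.001], [2.9, -0.3, 15, 0, 0, -0.001], [2.9, -0.3, 17, 0, 0, -0.001], [2.9, -0.3, 19, 0, 0, -0.001], [2.9, -0.3, 20.8, 0, 0, -0.001], [2.9, -0.3, 20.8, 0, 0, -0.001], [2.9, -0.3, 20.8, 0, 0, -0.001]]])

```text
time: 3.3
ee_pos: [0.4607, 0.2202, 0.2171]
eef_rot: [-3.142, 0.0, 0.681]
contact_force: [-0.7, -0.1, 0.3]
width: 0.0932
```

```bash
python3 - <<'E'
from h import *
from plant import eyes,bot
st=bot.read_state(); s=eyes.snapshot("wrist"); cv2.imwrite("pics/w2.png",s["frame"][:,:,::-1])
s=eyes.snapshot("scene"); cv2.imwrite("pics/s2.png",cv2.resize(s["frame"][100:310,80:340,::-1],None,fx=2.8,fy=2.8))
E
```

```text
(no output)
```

View pics/w2.png

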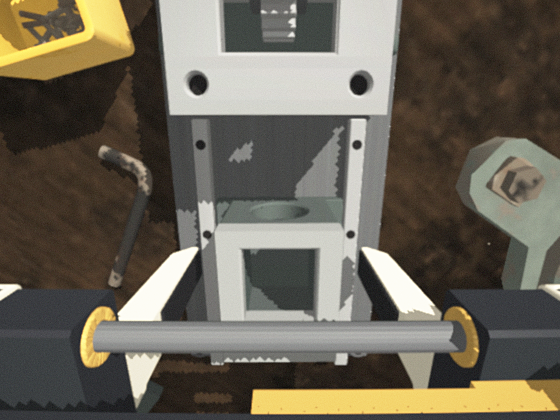

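View pics/s2.png

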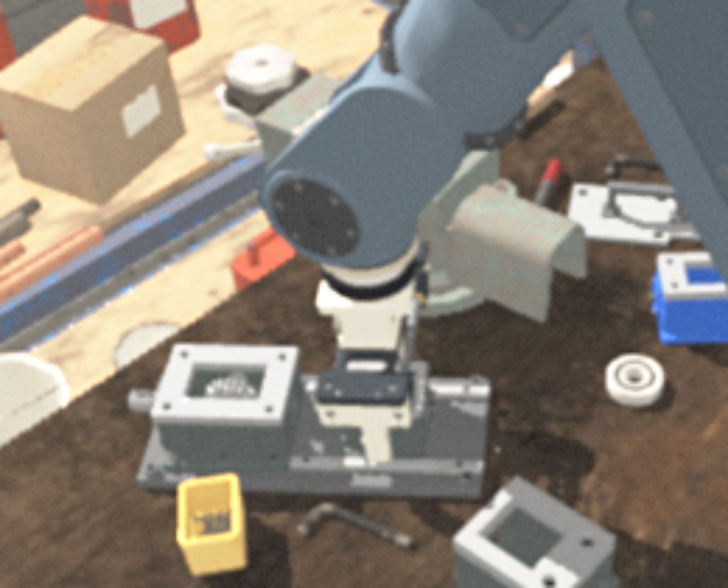

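>>> servo_tool(plan=[[[0, 0, 0, 0, 0, 0], [0, 0, 0, 0, 0, 0], [0, 0, 0, 0, 0, 0], [0, 0, 0, 0, 0, 0], [0, 0, 0, 0, 0, 0], [0, 0, 0, 0, 0, 0], [0, 0, 0, 0, 0, 0], [0, 0, 0, 0, 0, 0], [0, 0, 0, 0, 0, 0], [0, 0, 0, 0, 0, 0]]], claw=0, force=15)

```text
time: 4.4
ee_pos: [0.4606, 0.2203, 0.2168]
eef_rot: [3.142, -0.0, 0.681]
contact_force: [-0.1, 0.3, 2.2]
width: 0.0556
```

>>> servo_tool(plan=[[[0.6, 0, 0, 0, 0, 0], [1.2, 0, 0, 0, 0, 0], [1.8, 0, 0, 0, 0, 0], [2.4, 0, 0, 0, 0, 0], [3.0, 0, 0, 0, 0, 0], [3.5, 0, 0, 0, 0, 0], [4.0, 0, 0, 0, 0, 0], [4.3, 0, 0, 0, 0, 0], [4.5, 0, 0, 0, 0, 0], [4.5, 0, 0, 0, 0, 0]]])

```text
time: 5.4
ee_pos: [0.4958, 0.2489, 0.2168]
eef_rot: [-3.142, -0.0, 0.681]
contact_force: [-1.1, 0.5, 3.3]
width: 0.0559
```

>>> servo_tool(plan=[[[0.1, 0, 0, 0, 0, 0], [0.15, 0, 0, 0, 0, 0], [0.2, 0, 0, 0, 0, 0], [0.25, 0, 0, 0, 0, 0], [0.3, 0, 0, 0, 0, 0], [0.3, 0, 0, 0, 0, 0]]])

```text
time: 6.0
ee_pos: [0.4979, 0.2505, 0.2168]
eef_rot: [-3.142, 0.0, 0.681]
contact_force: [-3.6, -2.8, 5.9]
width: 0.0558
```

>>> servo_tool(plan=[[[0.05, 0, 0, 0, 0, 0], [0.1, 0, 0, 0, 0, 0], [0.15, 0, 0, 0, 0, 0], [0.2, 0, 0, 0, 0, 0], [0.2, 0, 0, 0, 0, 0]]])

```text
time: 6.5
ee_pos: [0.4986, 0.2512, 0.2167]
eef_rot: [-3.141, 0.004, 0.681]
contact_force: [-9.0, -7.6, 12.6]
width: 0.0558
```

```bash
python3 - <<'E'
from h import *
from plant import eyes,bot
s=eyes.snapshot("wrist"); cv2.imwrite("pics/w3.png",s["frame"][:,:,::-1])
E
```

```text
(no output)
```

View pics/w3.png

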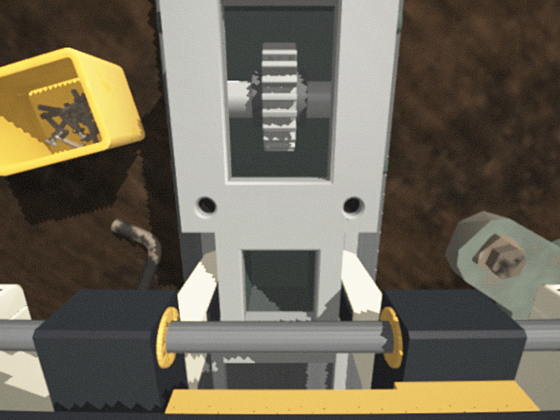

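>>> servo_tool(plan=[[[-0.05, 0, 0, 0, 0, 0], [-0.05, 0, 0, 0, 0, 0], [-0.05, 0, 0, 0, 0, 0], [-0.05, 0, 0, 0, 0, 0], [-0.05, 0, 0, 0, 0, 0], [-0.05, 0, 0, 0, 0, 0], [-0.05, 0, 0, 0, 0, 0]]], claw=1)

```text
time: 7.25
ee_pos: [0.499, 0.2515, 0.2167]
eef_rot: [3.142, -0.0, 0.681]
contact_force: [0.8, -0.1, 0.1]
width: 0.0926
```

>>> servo_tool(plan=[[[0, 0, -2, 0, 0, 0], [0, 0, -5, 0, 0, 0], [0, 0, -9, 0, 0, 0], [0, 0, -13, 0, 0, 0], [-3, 0, -17, 0, 0, 0], [-6, 0, -20, 0, 0, 0], [-8, 0, -20, 0, 0, 0], [-8, 0, -20, 0, 0, 0], [-8, 0, -20, 0, 0, 0], [-8, 0, -20, 0, 0, 0]]])

```text
time: 8.25
ee_pos: [0.4375, 0.2015, 0.4162]
eef_rot: [-3.141, 0.001, 0.681]
contact_force: [0.0, -0.6, -0.5]
width: 0.0932
```

```bash
python3 - <<'E'
from h import *
from plant import eyes,bot
st=bot.read_state();print(st["ee_pos"],st["eef_rot"])
s=eyes.snapshot("wrist"); cv2.imwrite("pics/w4.png",s["frame"][:,:,::-1])
f=s["frame"][:210,190:370,::-1]; cv2.imwrite("pics/w4c.png",cv2.resize(f[10:160],None,fx=4,fy=4,interpolation=cv2.INTER_CUBIC))
E
```

```text
[0.43747784 0.20151819 0.41616238] [-3.14126090e+00  6.92658915e-04  6.80902924e-01]
```

View pics/w4.png

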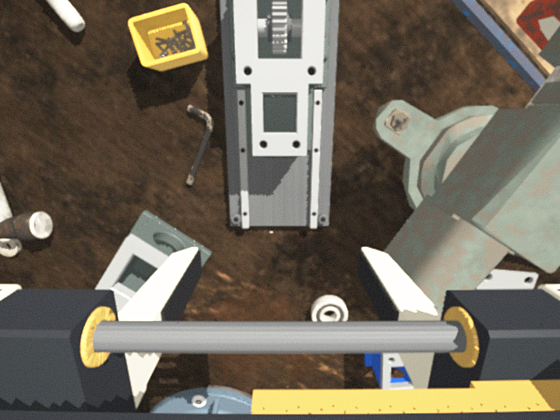

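View pics/w4c.png

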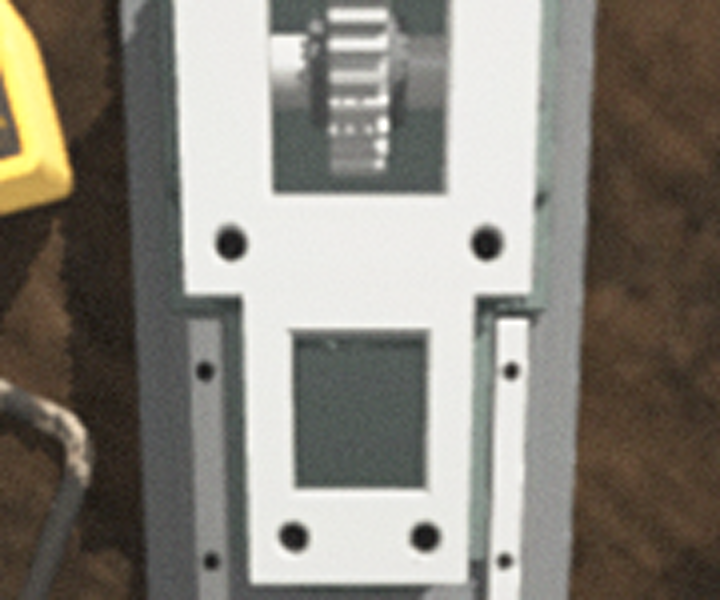

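```bash
python3 - <<'E'
from h import *
from plant import eyes,bot
st=bot.read_state(); s=wristcam(eyes.snapshot("wrist"),st)
h=px([(230,242),(486,242)],(190,10),4); e=px([(294,537),(425,537)],(190,10),4)
x,r=fit([(HP[2:],h,s)],[.5,.25,.7]);print(x,r)
y,r=fit([(EP,e,s)],[.5,.25,.7]);print(y,r)
c_,s_=np.cos(x[2]),np.sin(x[2]);d=y-x;print(c_*d[0]+s_*d[1],-s_*d[0]+c_*d[1])
a=[(31,31,72),(31,-31,72),(-39,17,72),(-39,-17,72)]
x,r=fit([(a,np.r_[h,e],s)],[.5,.25,.7]);print(x,r)
# to the cover
C=np.array([.4768,-.1815]);yaw=.5818
print(go((.44,-.14,.47),yaw,st), go((C[0]-.06*np.cos(yaw),C[1]-.06*np.sin(yaw),.42),yaw,st))
E
```

```text
[0.50930701 0.26057133 0.6811026 ] [[-0.1615827   0.00427693]
 [ 0.16150119  0.00429462]]
[0.49794371 0.25086527 0.681395  ] [[-0.17231199  0.00257563]
 [ 0.17226702  0.00261464]]
-0.01493932735439183 -0.00038552884853928094
[0.50943819 0.26045162 0.68463472] [[-0.09038837  0.0973826 ]
 [ 0.23392694 -0.14796431]
 [-0.24797979  0.09070177]
 [ 0.09539978 -0.01843014]]
(array([-21.31,  26.69,  -5.39]), array([-0.0004,  0.001 ,  0.0992])) (array([-27.03,  31.64,  -0.38]), array([-0.0004,  0.001 ,  0.0992]))
```

>>> servo_tool(plan=[[[-3, 3, -4, 0, 0, 0.02], [-6, 6, -4, 0, 0, 0.05], [-27, 31.6, -4, 0, 0, 0.099], [-27, 31.6, -4, 0, 0, 0.099], [-27, 31.6, -4, 0, 0, 0.099], [-27, 31.6, -4, 0, 0, 0.099], [-27, 31.6, -4, 0, 0, 0.099], [-27, 31.6, -4, 0, 0, 0.099], [-27, 31.6, -4, 0, 0, 0.099], [-27, 31.6, 0, 0, 0, 0.099], [-27, 31.6, 0, 0, 0, 0.099], [-27, 31.6, 0, 0, 0, 0.099], [-27, 31.6, 0, 0, 0, 0.099]]])

```text
time: 9.65
ee_pos: [0.4265, -0.214, 0.418]
eef_rot: [3.14, -0.001, 0.583]
contact_force: [-0.3, -0.2, 1.5]
width: 0.0934
```

```bash
python3 - <<'E'
from h import *
from plant import eyes,bot
st=bot.read_state();print(st["ee_pos"],st["eef_rot"])
s=eyes.snapshot("wrist"); cv2.imwrite("pics/w5.png",s["frame"][:,:,::-1])
f=s["frame"][:210,190:370,::-1]; cv2.imwrite("pics/w5c.png",cv2.resize(f[70:220],None,fx=4,fy=4,interpolation=cv2.INTER_CUBIC))
E
```

```text
[ 0.42649596 -0.21403953  0.41803142] [ 3.14034648e+00 -5.94962090e-04  5.82846607e-01]
```

View pics/w5.png

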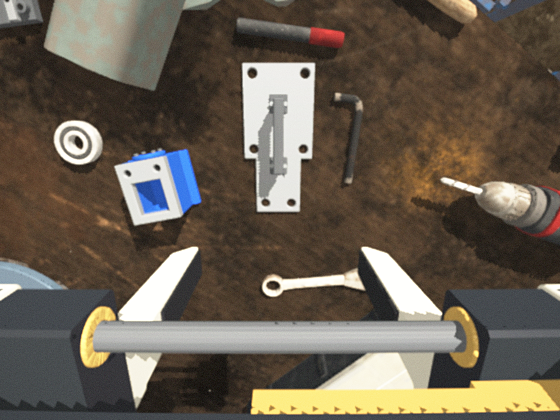

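View pics/w5c.png

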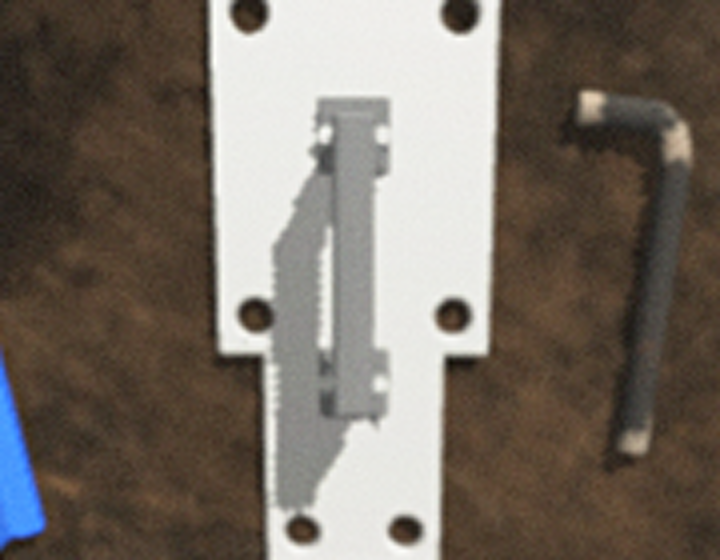

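```bash
python3 - <<'E'
from h import *
from plant import eyes,bot
st=bot.read_state(); s=wristcam(eyes.snapshot("wrist"),st)
c=px([(249,13),(461,13),(256,316),(454,316),(303,530),(406,530)],(190,70),4)
x,r=fit([(CP,c,s)],[.5,-.2,.6]);print(x,r)
print(go((x[0],x[1],.167+.039),x[2],st))
E
```

```text
[ 0.4760796  -0.18026949  0.58173993] [[-0.0091574  -0.47389134]
 [ 0.01430808 -0.38643429]
 [-0.11555485 -0.01899971]
 [ 0.02234105  0.05101962]
 [-0.01251115  0.51037022]
 [ 0.10486389  0.54239399]]
(array([ 5.98, -0.12, 21.22]), array([ 0.0017, -0.0008,  0.0012]))
```

>>> servo_tool(plan=[[[6, -0.1, 5, 0.002, 0, 0.001], [6, -0.1, 9, 0.002, 0, 0.001], [6, -0.1, 13, 0.002, 0, 0.001], [6, -0.1, 16, 0.002, 0, 0.001], [6, -0.1, 18, 0.002, 0, 0.001], [6, -0.1, 20, 0.002, 0, 0.001], [6, -0.1, 21.2, 0.002, 0, 0.001], [6, -0.1, 21.2, 0.002, 0, 0.001], [6, -0.1, 21.2, 0.002, 0, 0.001]]])

```text
time: 10.65
ee_pos: [0.4759, -0.1806, 0.2056]
eef_rot: [-3.14, -0.001, 0.581]
contact_force: [-0.0, -0.2, -0.2]
width: 0.0932
```

```bash
python3 - <<'E'
from h import *
from plant import eyes,bot
s=eyes.snapshot("wrist"); cv2.imwrite("pics/w6.png",s["frame"][:,:,::-1])
E
```

```text
(no output)
```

View pics/w6.png

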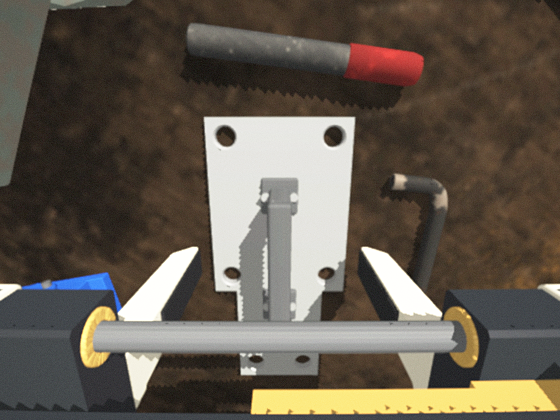

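>>> servo_tool(plan=[[[0, 0, 0, 0, 0, 0], [0, 0, 0, 0, 0, 0], [0, 0, 0, 0, 0, 0], [0, 0, 0, 0, 0, 0], [0, 0, 0, 0, 0, 0], [0, 0, 0, 0, 0, 0], [0, 0, 0, 0, 0, 0], [0, 0, 0, 0, 0, 0], [0, 0, 0, 0, 0, 0], [0, 0, 0, 0, 0, 0], [0, 0, 0, 0, 0, 0], [0, 0, 0, 0, 0, 0]]], claw=0, force=50)

```text
time: 11.9
ee_pos: [0.4755, -0.1806, 0.2047]
eef_rot: [-3.14, 0.0, 0.581]
contact_force: [0.8, -0.6, -0.9]
width: 0.0114
```

>>> servo_tool(plan=[[[0, 0, -0.5, 0, 0, 0], [0, 0, -1.5, 0, 0, 0], [0, 0, -3, 0, 0, 0], [0, 0, -3, 0, 0, 0], [0, 0, -3, 0, 0, 0]]])

```text
time: 12.4
ee_pos: [0.4755, -0.1806, 0.235]
eef_rot: [-3.14, -0.0, 0.581]
contact_force: [-0.2, 0.6, -5.0]
width: 0.0115
```

```bash
python3 - <<'E'
from h import *
from plant import eyes,bot
st=bot.read_state();print(st)
s=eyes.snapshot("wrist"); cv2.imwrite("pics/w7.png",s["frame"][:,:,::-1])
s=eyes.snapshot("scene"); cv2.imwrite("pics/s7.png",s["frame"][:,:,::-1])
E
```

```text
{'time': 12.4, 'q': array([-4.54761232e-01,  5.27060069e-01,  1.88483476e+00,  1.50447945e-03,
        7.30820996e-01,  5.34091438e-01]), 'qd': array([-0.00116716,  0.01778698,  0.00885638, -0.00011526, -0.00205463,
       -0.00065909]), 'tau': array([ 9.13593482e-03, -5.39397562e+01, -2.13136357e+01,  5.73363353e-02,
        1.80167053e-02,  7.02528396e-04]), 'ee_pos': array([ 0.47551171, -0.18063423,  0.23495342]), 'eef_rot': array([-3.14011486e+00, -2.91226759e-04,  5.80822602e-01]), 'contact_force': array([-0.22335742,  0.58691733, -5.0271769 ]), 'wrist_torque': array([-0.05384557,  0.03417022,  0.0303566 ]), 'width': 0.011484908692219312}
```

View pics/w7.png

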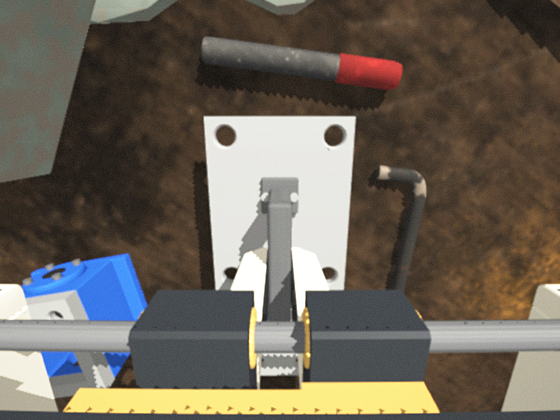

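>>> servo_tool(plan=[[[0, 0, -2, 0, 0, 0], [0, 0, -5, 0, 0, 0], [0, 0, -9, 0, 0, 0], [0, 0, -13, 0, 0, 0], [0, 0, -17, 0, 0, 0], [0, 0, -21, 0, 0, 0], [0, 0, -24, 0, 0, 0], [0, 0, -26, 0, 0, 0], [0, 0, -26, 0, 0, 0], [0, 0, -26, 0, 0, 0]]])

```text
time: 13.5
ee_pos: [0.4757, -0.181, 0.4934]
eef_rot: [-3.138, 0.001, 0.581]
contact_force: [-0.2, 0.1, -4.2]
width: 0.0116
```

```bash
python3 - <<'E'
from h import *
from plant import eyes,bot
st=bot.read_state();print(st["ee_pos"],st["eef_rot"])
print(go((.5467,.2908,.48),.682,st))
s=eyes.snapshot("wrist"); cv2.imwrite("pics/w8.png",s["frame"][:,:,::-1])
f=s["frame"][100:300,195:365,::-1]; cv2.imwrite("pics/w8c.png",cv2.resize(f,None,fx=3,fy=3,interpolation=cv2.INTER_CUBIC))
s=eyes.snapshot("scene"); cv2.imwrite("pics/s8.png",s["frame"][:,:,::-1])
E
```

```text
[ 0.47572929 -0.18103443  0.49336534] [-3.13822813e+00  8.29542776e-04  5.80812976e-01]
(array([ 31.82, -35.55,   1.43]), array([-0.0034,  0.0007, -0.1012]))
```

View pics/w8c.png

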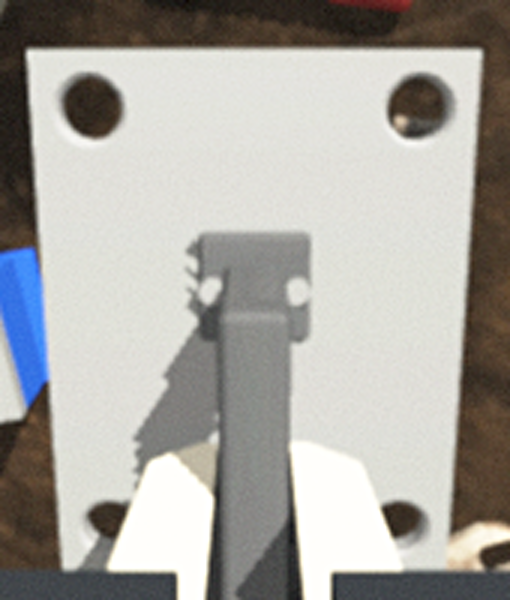

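View pics/s8.png

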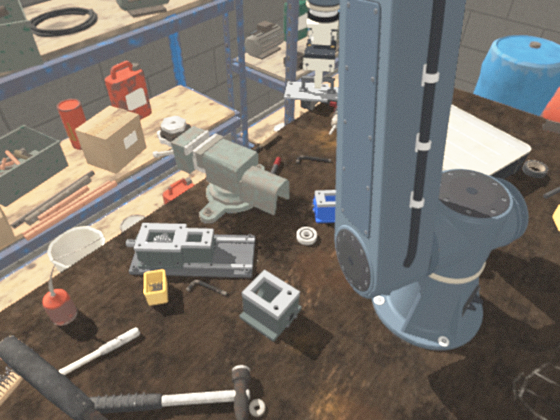

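```bash
python3 - <<'E'
from h import *
from plant import eyes,bot
s=eyes.snapshot("wrist")
M=np.linalg.inv(np.array(s["tool_from_camera"]))
P=np.array([(82,42,6),(82,-42,6),(71,31,6),(71,-31,6),(42,6,44),(42,-6,44)],float)/1000
u=px([(27,50),(482,50),(90,104),(421,104),(222,313),(289,313)],(195,100),3)
ok,rv,tv=cv2.solvePnP(P,u,s["mtx"],s["D"]); 
R=cv2.Rodrigues(rv)[0]; T=np.eye(4);T[:3,:3]=R;T[:3,3]=tv[:,0]
T=np.array(s["tool_from_camera"])@T
print(T[:3,3]*1000, (Rn.from_euler('x',np.pi)*Rn.from_matrix(T[:3,:3])).as_rotvec())
print((cv2.projectPoints(P,rv,tv,s["mtx"],s["D"])[0][:,0]-u).round(2).tolist())
# 3dof with z fixed
def f(p,full=False):
    R=Rn.from_euler('x',np.pi)*Rn.from_euler('zy',[p[2],p[3]])
    X=R.apply(P)+[p[0],p[1],.2047]; 
    return (cv2.projectPoints(X,cv2.Rodrigues(M[:3,:3])[0],M[:3,3],s["mtx"],s["D"])[0][:,0]-u).ravel()
o=least_squares(f,[0,0,0,0]);print(o.x,o.fun.round(2))
E
```

```text
[5.09891311e-01 8.19293320e-02 2.07919267e+02] [ 0.00206215 -0.02487111  0.0004971 ]
[[0.5, -1.14], [-0.19, -1.16], [0.31, 1.05], [-0.66, 1.02], [-1.34, 0.12], [1.36, 0.11]]
[ 0.00027866  0.00015922  0.00117925 -0.00171465] [-0.   -0.96  0.42 -1.09 -0.11  1.38 -0.14  1.29 -1.63 -0.2   1.48 -0.22]
```

>>> servo_tool(plan=[[[1, -1.2, 0, 0, 0, -0.01], [3, -3.5, 0, 0, 0, -0.02], [6, -6.5, 0, 0, 0, -0.03], [9, -10, 0, 0, 0, -0.04], [12, -13.5, 0, 0, 0, -0.05], [15, -17, 0, 0, 0, -0.06], [18, -20.5, 0, 0, 0, -0.07], [21, -24, 0, 0, 0, -0.08], [24, -27, 0, 0, 0, -0.09], [27, -30, 0, 0, 0, -0.1], [29, -32.5, 0, -0.003, 0.001, -0.101], [31, -34.5, 0, -0.003, 0.001, -0.101], [31.8, -35.5, 1.4, -0.003, 0.001, -0.101], [31.8, -35.5, 1.4, -0.003, 0.001, -0.101], [31.8, -35.5, 1.4, -0.003, 0.001, -0.101], [31.8, -35.5, 1.4, -0.003, 0.001, -0.101], [31.8, -35.5, 1.4, -0.003, 0.001, -0.101]]])

```text
time: 15.35
ee_pos: [0.5469, 0.2894, 0.4819]
eef_rot: [3.14, -0.002, 0.681]
contact_force: [0.1, -0.1, -3.2]
width: 0.0115
```

```bash
python3 - <<'E'
from h import *
from plant import eyes,bot
st=bot.read_state();print(st["ee_pos"],st["eef_rot"])
H=np.array([.5094,.2605]);y=.682;t=H+.0475*np.array([np.cos(y),np.sin(y)])
print(t,go((*t,.335),y,st))
s=eyes.snapshot("scene"); cv2.imwrite("pics/s9.png",s["frame"][:,:,::-1])
E
```

```text
[0.54694383 0.28935456 0.48191692] [ 3.14030442e+00 -1.61603608e-03  6.80744912e-01]
[0.54627489 0.29044148] (array([-1.000e-02, -1.500e-01,  1.469e+01]), array([ 0.0013, -0.0016, -0.0013]))
```

View pics/s9.png

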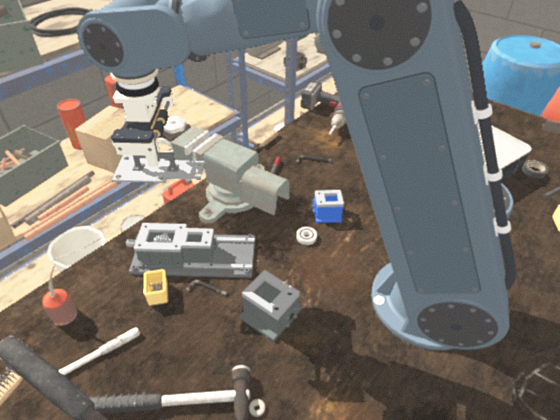

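>>> servo_tool(plan=[[[0, -0.15, 2, 0.001, -0.002, -0.001], [0, -0.15, 5, 0.001, -0.002, -0.001], [0, -0.15, 8, 0.001, -0.002, -0.001], [0, -0.15, 11, 0.001, -0.002, -0.001], [0, -0.15, 13.5, 0.001, -0.002, -0.001], [0, -0.15, 15.5, 0.001, -0.002, -0.001], [0, -0.15, 16.5, 0.001, -0.002, -0.001], [0, -0.15, 16.5, 0.001, -0.002, -0.001], [0, -0.15, 16.5, 0.001, -0.002, -0.001], [0, -0.15, 16.5, 0.001, -0.002, -0.001]]])

```text
time: 16.4
ee_pos: [0.5465, 0.2914, 0.3178]
eef_rot: [3.141, -0.001, 0.683]
contact_force: [1.1, -1.0, -3.8]
width: 0.0113
```

```bash
python3 - <<'E'
from h import *
from plant import eyes,bot
st=bot.read_state();print(st["ee_pos"],st["eef_rot"])
s=eyes.snapshot("wrist"); cv2.imwrite("pics/w10.png",s["frame"][:,:,::-1])
f=s["frame"][90:300,190:370,::-1]; cv2.imwrite("pics/w10.png",cv2.resize(f,None,fx=2.8,fy=2.8,interpolation=cv2.INTER_CUBIC))
s=eyes.snapshot("scene"); cv2.imwrite("pics/s10.png",cv2.resize(s["frame"][120:310,90:310,::-1],None,fx=3,fy=3,interpolation=cv2.INTER_CUBIC))
s=eyes.snapshot("top"); cv2.imwrite("pics/t10.png",cv2.resize(s["frame"][100:250,110:260,::-1],None,fx=4,fy=4,interpolation=cv2.INTER_CUBIC))
E
```

```text
[0.54648961 0.29140818 0.31780981] [ 3.14096106e+00 -1.08584215e-03  6.82760104e-01]
```

View pics/w10.png

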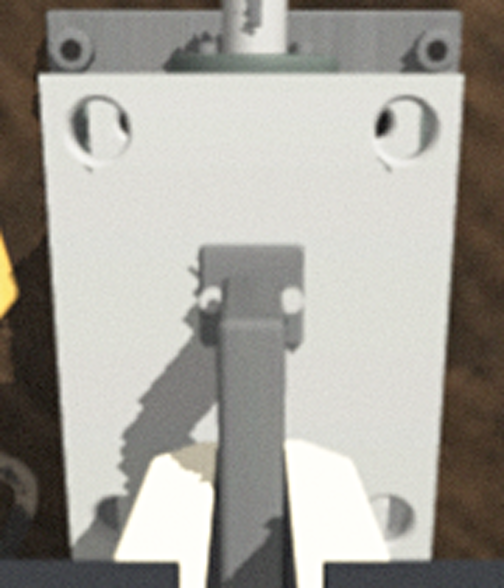

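View pics/s10.png

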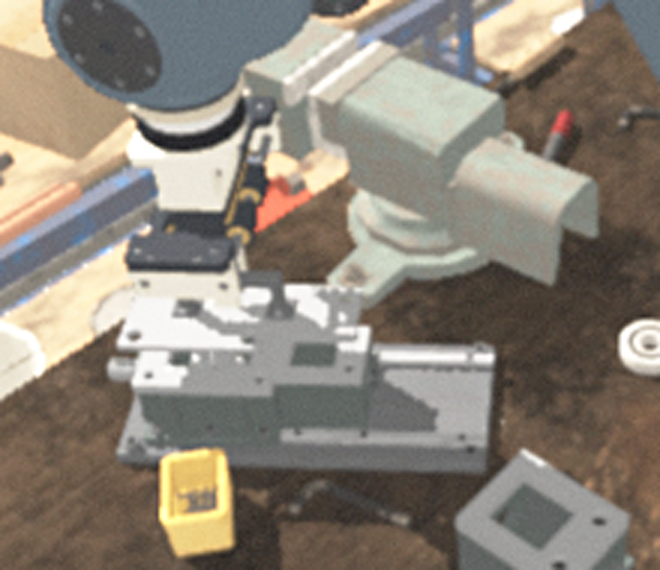

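View pics/t10.png

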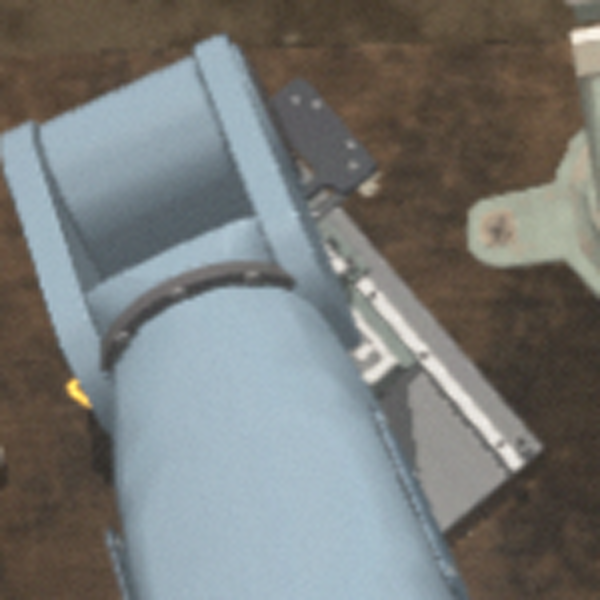

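```bash
python3 - <<'E'
from h import *
from plant import eyes,bot
st=bot.read_state()
print(go((.5463,.2904,.288),.682,st))
E
```

```text
(array([-0.06,  0.08,  2.93]), array([ 0.0003, -0.0003,  0.0008]))
```

>>> servo_tool(plan=[[[-0.06, 0.08, 0.7, 0, 0, 0.001], [-0.06, 0.08, 1.5, 0, 0, 0.001], [-0.06, 0.08, 2.2, 0, 0, 0.001], [-0.06, 0.08, 2.7, 0, 0, 0.001], [-0.06, 0.08, 2.9, 0, 0, 0.001], [-0.06, 0.08, 2.9, 0, 0, 0.001], [-0.06, 0.08, 2.9, 0, 0, 0.001], [-0.06, 0.08, 2.9, 0, 0, 0.001]]])

```text
time: 17.35
ee_pos: [0.5463, 0.2904, 0.2878]
eef_rot: [3.141, 0.0, 0.682]
contact_force: [0.1, 0.3, -4.7]
width: 0.0113
```

```bash
python3 - <<'E'
from h import *
from plant import eyes,bot
st=bot.read_state();print(st["ee_pos"],st["eef_rot"])
s=eyes.snapshot("wrist"); cv2.imwrite("pics/w11f.png",s["frame"][:,:,::-1])
f=s["frame"][90:300,190:370,::-1]; cv2.imwrite("pics/w11.png",cv2.resize(f,None,fx=2.8,fy=2.8,interpolation=cv2.INTER_CUBIC))
f=s["frame"][85:155,190:370,::-1]; cv2.imwrite("pics/w11c.png",cv2.resize(f,None,fx=4.4,fy=4.4,interpolation=cv2.INTER_CUBIC))
s=eyes.snapshot("scene"); cv2.imwrite("pics/s11f.png",s["frame"][:,:,::-1]);cv2.imwrite("pics/s11.png",cv2.resize(s["frame"][205:295,120:260,::-1],None,fx=5.5,fy=5.5,interpolation=cv2.INTER_CUBIC))
E
```

```text
[0.54629722 0.29037663 0.28778981] [3.14135322e+00 4.00819670e-04 6.81856152e-01]
```

View pics/w11.png

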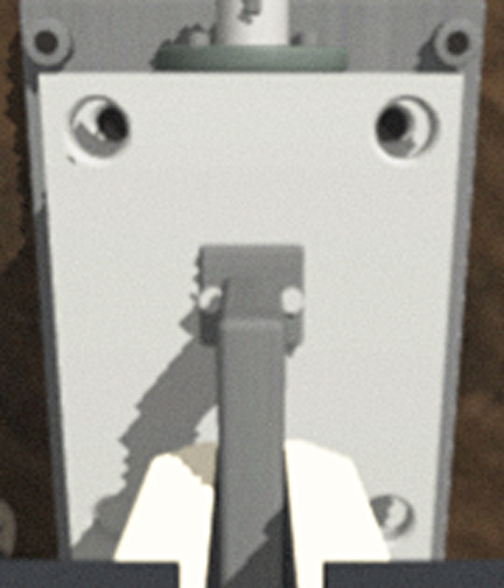

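View pics/w11c.png

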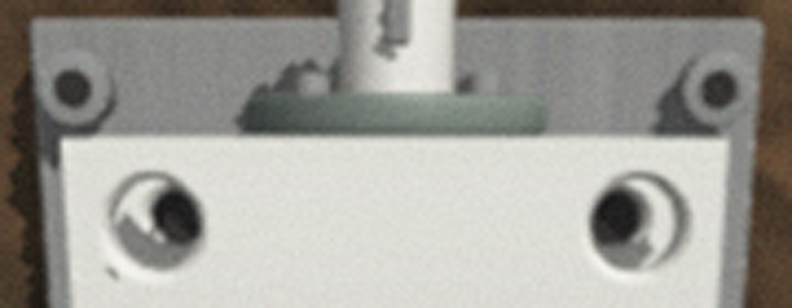

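View pics/s11.png

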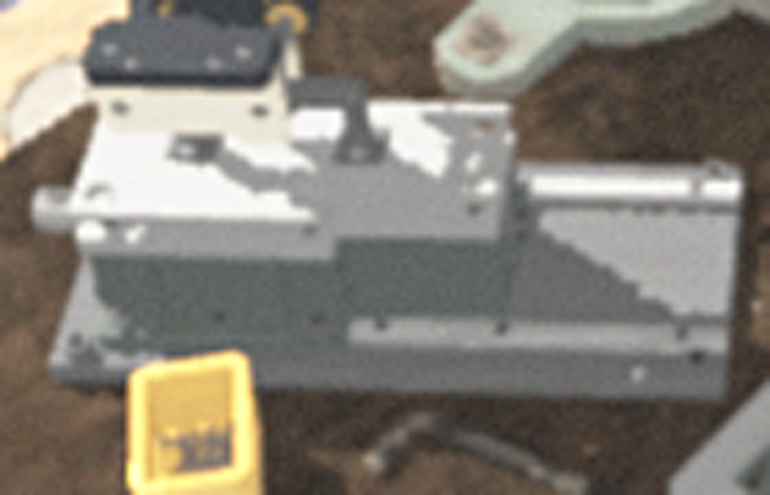

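```bash
cat > ov.py <<'E'
from h import *
from plant import eyes,bot
import sys
tag=sys.argv[1]; 
st=bot.read_state(); sw=wristcam(eyes.snapshot("wrist"),st); ss=eyes.snapshot("scene")
H=np.array([.5094,.2605,0]);yw=.682
def toW(P): return Rn.from_euler('z',yw).apply(np.array(P,float)/1000)+H
cov=np.array([(82,42,0),(82,-42,0),(-28,-42,0),(-28,-28,0),(-98,-28,0),(-98,28,0),(-28,28,0),(-28,42,0)],float)
RT=Rn.from_euler('xyz',st["eef_rot"])
def covW(P): P=np.array(P,float)/1000*[1,-1,-1]; return RT.apply(P+[.0005,0.0001,.2047])+st["ee_pos"]
def circ(x,y,z,r): a=np.linspace(0,2*np.pi,24); return np.c_[x+r*np.cos(a),y+r*np.sin(a),0*a+z]
def draw(im,cam,off,k,lines):
    for P,col in lines:
        u=(proj(P,cam)-off+.5)*k-.5; cv2.polylines(im,[np.round(u*8).astype(int)],True,col,1,cv2.LINE_AA,3)
L=[(covW(cov),(0,0,255)),(covW(cov+[0,0,6]),(0,128,255)),(toW([(20,42,72),(130,42,72),(130,-42,72),(20,-42,72)]),(0,255,0)),(toW([(-50,28,72),(20,28,72),(20,-28,72),(-50,-28,72)]),(255,255,0))]
for x,y in [(71,31),(71,-31),(-17,31),(-17,-31),(-87,17),(-87,-17)]:
    L+=[(covW(circ(x,y,6,6)),(0,128,255)),(toW(circ(x+48,y,72,4)),(0,255,0))]
for cam,(x0,x1,y0,y1),k,n in [(sw,(190,370,85,215),4.4,"w"),(ss,(120,260,205,295),5.5,"s")]:
    im=cv2.resize(np.ascontiguousarray(cam["frame"][y0:y1,x0:x1,::-1]),None,fx=k,fy=k,interpolation=cv2.INTER_CUBIC)
    draw(im,cam,np.array([x0,y0]),k,L); cv2.imwrite(f"pics/ov{n}{tag}.png",im)
E
python3 ov.py a
```

```text
(no output)
```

View pics/ovwa.png

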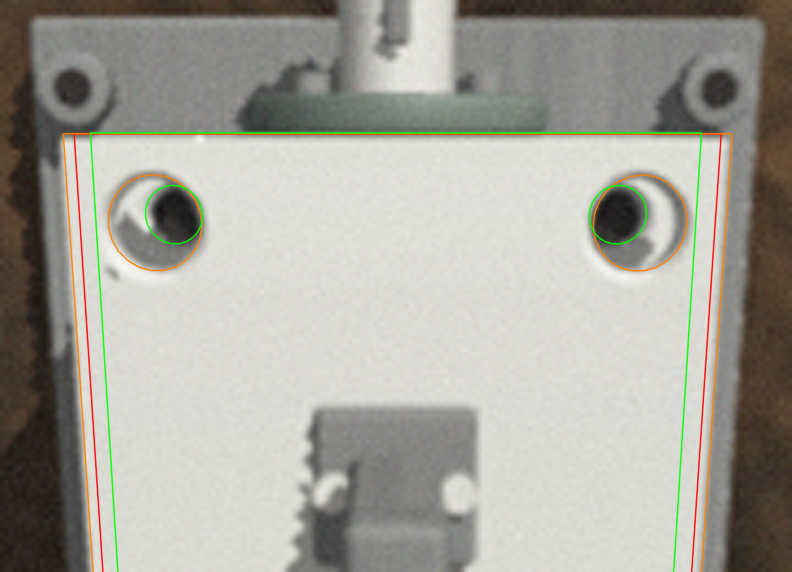

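View pics/ovsa.png

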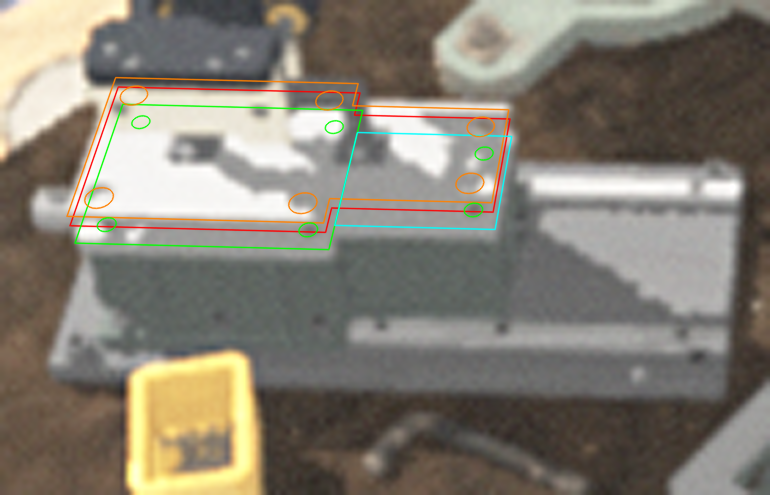

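```bash
python3 - <<'E'
import cv2,numpy as np
s=cv2.imread("pics/s11f.png")[212:262,125:217].astype(float)
s=np.clip(255*(s/255)**.7,0,255).astype(np.uint8)
cv2.imwrite("pics/s11z.png",cv2.resize(s,None,fx=8.6,fy=8.6,interpolation=cv2.INTER_CUBIC))
E
```

```text
(no output)
```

View pics/s11z.png

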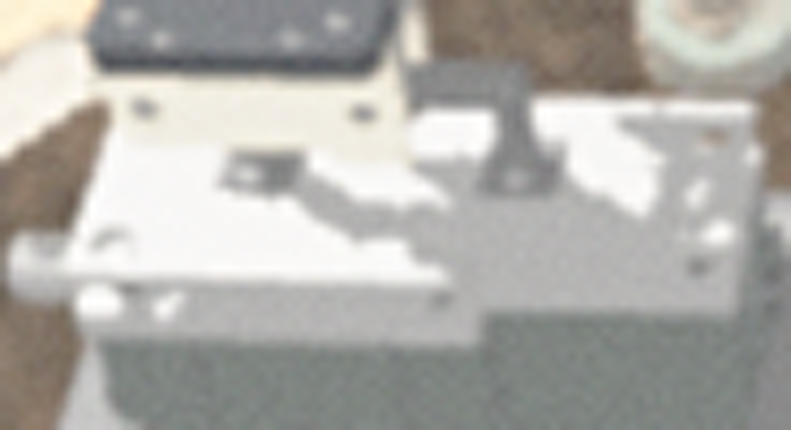

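```bash
python3 - <<'E'
from h import *
from plant import eyes
cam=eyes.snapshot("scene"); im0=cv2.imread("pics/s8.png")
H=np.array([.5094,.2605,0]);yw=.682
def toW(P): return Rn.from_euler('z',yw).apply(np.array(P,float)/1000)+H
a=np.linspace(0,2*np.pi,24)
def circ(x,y,z,r): return np.c_[x+r*np.cos(a),y+r*np.sin(a),0*a+z]
k=5.5;im=cv2.resize(im0[205:295,120:260],None,fx=k,fy=k,interpolation=cv2.INTER_CUBIC); cl=im.copy()
L=[toW([(20,42,72),(130,42,72),(130,-42,72),(20,-42,72)]),toW([(-50,28,72),(20,28,72),(20,-28,72),(-50,-28,72)])]+[toW(circ(x,y,72,4)) for x,y in [(119,31),(119,-31),(31,31),(31,-31),(-39,17),(-39,-17)]]
for P in L: cv2.polylines(im,[np.round(((proj(P,cam)-[120,205]+.5)*k-.5)*8).astype(int)],True,(0,255,0),1,cv2.LINE_AA,3)
cv2.imwrite("pics/ovs8.png",im);cv2.imwrite("pics/ovs8c.png",cl)
E
```

```text
(no output)
```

View pics/ovs8.png

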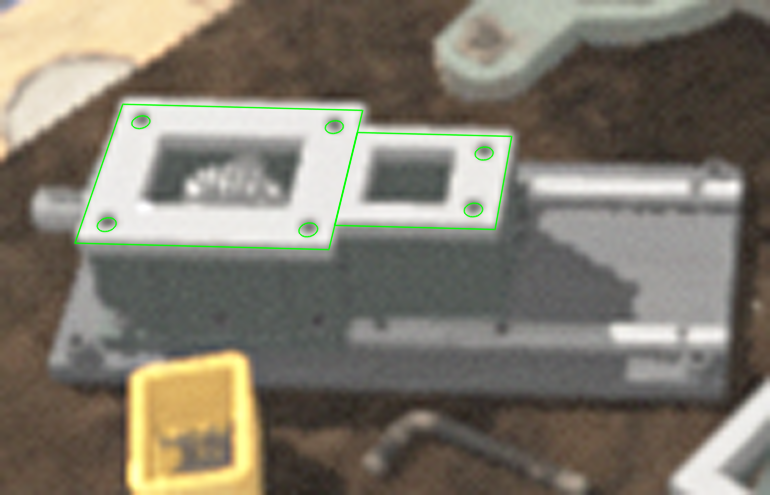

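>>> servo_tool(plan=[[[0, 0, 0.07, 0, 0, 0], [0, 0, 0.14, 0, 0, 0], [0, 0, 0.14, 0, 0, 0], [0, 0, 0.14, 0, 0, 0], [0, 0, 0.14, 0, 0, 0], [0, 0, 0.14, 0, 0, 0], [0, 0, 0.14, 0, 0, 0], [0, 0, 0.14, 0, 0, 0], [0, 0, 0.14, 0, 0, 0], [0, 0, 0.14, 0, 0, 0]]])

```text
time: 18.6
ee_pos: [0.5462, 0.2903, 0.286]
eef_rot: [3.142, 0.001, 0.682]
contact_force: [0.2, 1.2, -4.1]
width: 0.0114
```

```bash
python3 ov.py b; python3 -c "
from plant import bot;print(bot.read_state())"
```

```text
{'time': 18.7, 'q': array([ 4.13357920e-01,  6.08784228e-01,  1.56241174e+00, -3.59753457e-04,
        9.71260994e-01,  1.30255840e+00]), 'qd': array([ 3.93014114e-05,  1.11967723e-04,  2.39297250e-03, -1.07414330e-03,
       -2.00237489e-04, -9.19707173e-04]), 'tau': array([ 1.32052399e-03, -6.32623887e+01, -2.68594444e+01,  2.87755957e-02,
       -7.03322841e-02, -1.80392226e-05]), 'ee_pos': array([0.54621332, 0.29033205, 0.28606978]), 'eef_rot': array([3.14153551e+00, 9.12102120e-04, 6.81798944e-01]), 'contact_force': array([ 0.92265792,  0.30715938, -3.80648728]), 'wrist_torque': array([-0.00717517,  0.0382757 , -0.02067398]), 'width': 0.011232236814654257}
```

View pics/ovwb.png

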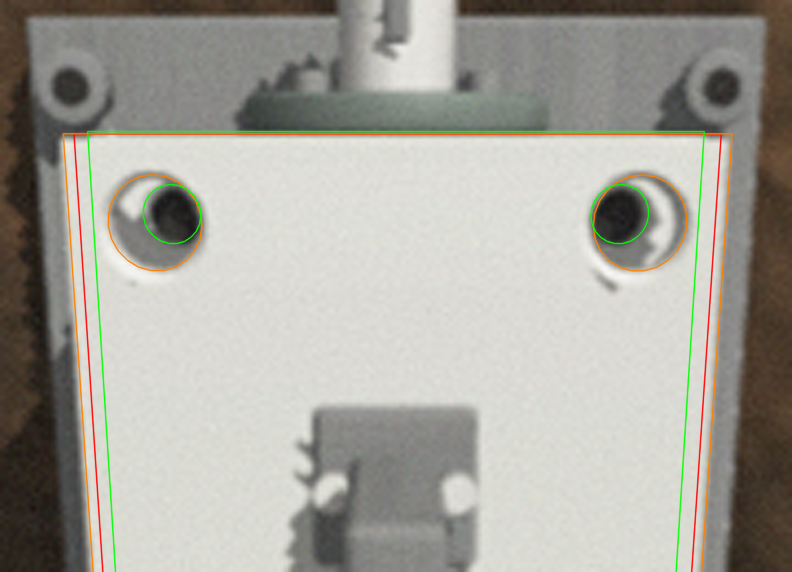

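View pics/ovsb.png

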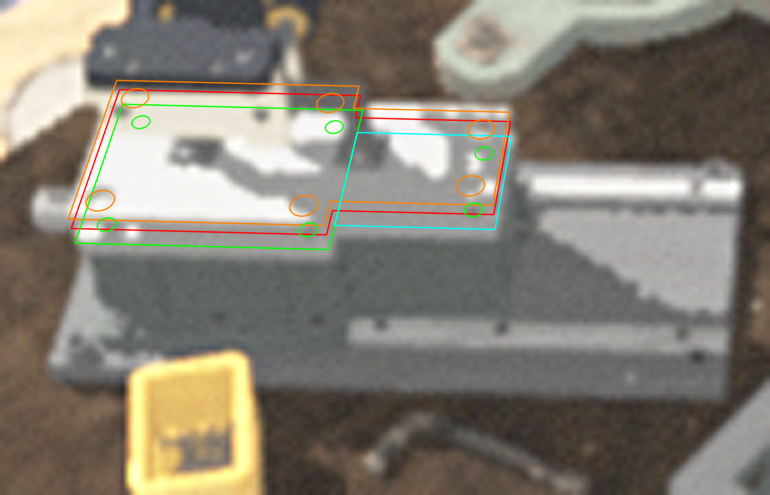

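```bash
sed -e 's/(120,260,205,295),5.5,"s"/(175,220,215,255),17,"s"/' ov.py > ov2.py; python3 ov2.py c; sed -e 's/(120,260,205,295),5.5,"s"/(128,173,220,260),17,"s"/' ov.py > ov3.py; python3 ov3.py d
```

```text
(no output)
```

View pics/ovsc.png

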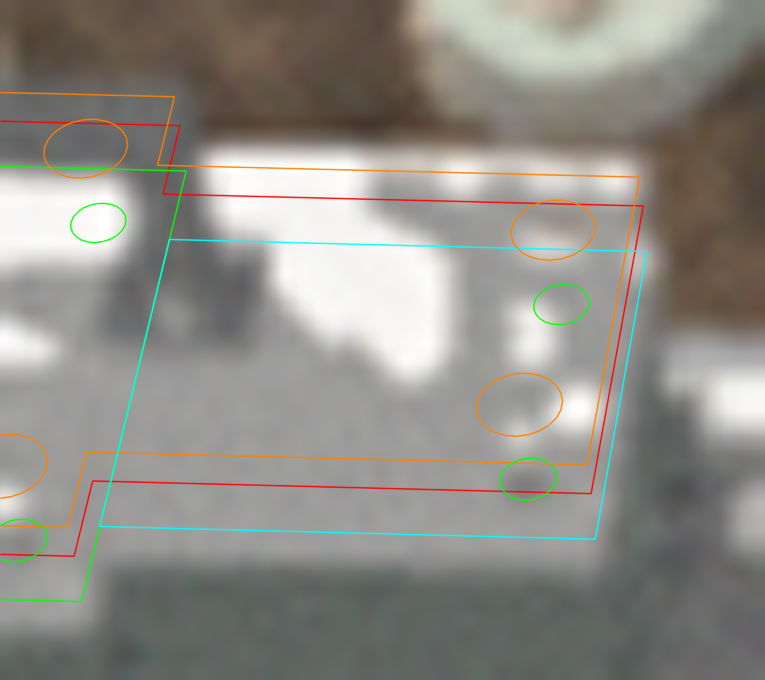

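View pics/ovsd.png

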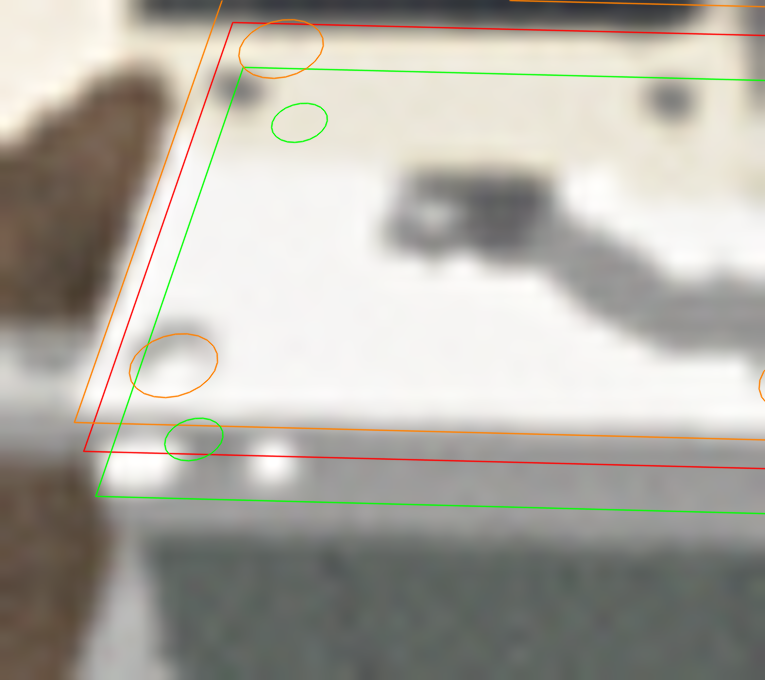

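```bash
cat > edge.py <<'E'
from h import *
from plant import eyes
cv2.imwrite("pics/wn.png",eyes.snapshot("wrist")["frame"][:,:,::-1])
def edges(fn):
    g=cv2.GaussianBlur(cv2.imread(fn,0),(3,3),0).astype(float); out=[]
    for r in range(140,290,15):
        a=g[r-2:r+3].mean(0); d=np.diff(a)
        def sub(i): 
            w=np.abs(d[i-2:i+3]); return i+.5+(w*np.arange(-2,3)).sum()/w.sum()
        l=195+np.argmax(d[195:228]); q=330+np.argmin(d[330:366]); out.append((r,round(sub(l),2),round(sub(q),2),round(sub(q)-sub(l),2)))
    return out
A=[edges(f"pics/{f}.png") for f in("w6","w7","w8","w11f","wn")]
for z in zip(*A): print(z[0][0],[t[1:] for t in z])
E
python3 edge.py
```

```text
140 [(np.float64(204.82), np.float64(353.27), np.float64(148.44)), (np.float64(204.65), np.float64(353.73), np.float64(149.07)), (np.float64(204.73), np.float64(353.67), np.float64(148.95)), (np.float64(199.74), np.float64(353.59), np.float64(153.85)), (np.float64(199.43), np.float64(360.23), np.float64(160.8))]
155 [(np.float64(205.89), np.float64(352.24), np.float64(146.35)), (np.float64(205.64), np.float64(352.8), np.float64(147.16)), (np.float64(205.74), np.float64(352.71), np.float64(146.98)), (np.float64(200.79), np.float64(358.41), np.float64(157.62)), (np.float64(200.42), np.float64(352.57), np.float64(152.15))]
170 [(np.float64(206.84), np.float64(351.22), np.float64(144.38)), (np.float64(206.64), np.float64(351.72), np.float64(145.08)), (np.float64(206.71), np.float64(351.72), np.float64(145.01)), (np.float64(206.79), np.float64(357.43), np.float64(150.64)), (np.float64(206.79), np.float64(351.56), np.float64(144.76))]
185 [(np.float64(207.85), np.float64(350.21), np.float64(142.35)), (np.float64(207.6), np.float64(350.71), np.float64(143.11)), (np.float64(208.19), np.float
[... 1339 characters left out ...]
(134.42)), (np.float64(212.0), np.float64(346.42), np.float64(134.42))]
260 [(np.float64(212.87), np.float64(344.39), np.float64(131.52)), (np.float64(212.87), np.float64(345.55), np.float64(132.69)), (np.float64(213.05), np.float64(345.49), np.float64(132.43)), (np.float64(213.05), np.float64(350.51), np.float64(137.45)), (np.float64(213.05), np.float64(345.33), np.float64(132.28))]
275 [(np.float64(213.92), np.float64(343.47), np.float64(129.54)), (np.float64(213.93), np.float64(344.49), np.float64(130.56)), (np.float64(214.01), np.float64(344.33), np.float64(130.31)), (np.float64(214.13), np.float64(344.27), np.float64(130.14)), (np.float64(214.1), np.float64(344.31), np.float64(130.21))]
```

```bash
python3 -c "
from plant import bot,job
s=bot.read_state();print(s['time'],s['ee_pos'],s['eef_rot'],s['width'],s['contact_force']);print(job.finish_job())"
```

```text
18.95 [0.5462103  0.2903428  0.28602868] [3.14156361e+00 9.63120057e-04 6.81825902e-01] 0.01123926960295042 [ 0.14896534  0.46202072 -4.73743591]
the job is handed in; nothing more can be done
None
```

I slid the grey end housing on the base plate about 47 mm until it butted against the gear housing. I then picked up the cover by its handle and handed the job in at about 19 s, still holding it over the two housings. The finish call gives no verdict.

- **End housing:** contact showed at about 12 N. Afterwards its origin measured −14.9 mm in housing x (−15 is home) and 0.4 mm off to the side. No seam was visible in the wrist picture.
- **Alignment:** in the wrist view the two far wide-end holes sit over their threaded holes to about 0.3 mm, with yaw good to about 0.002 rad. I could not see the narrow-end holes clearly from above; their position follows from the measured poses and the scene overlay.
- **Height:** the arm's position puts the cover's underside about 9.3 mm above the top faces. The scene and wrist pictures suggested up to a few millimetres more than that. The measured wrist force was about 4–5 N, in line with the cover's weight.
- **Level:** the plate's edge widths in the wrist picture match those taken when it lay flat on the bench, and the tool tilt reads about 0.001 rad. One pose fit put the wide end high by about 0.025 rad, and the scene overlay hinted at the narrow end being about 2 mm high. These two contradict each other, so I took both as measurement noise.

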